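# Finish a crosswise drying crib of slats for plaster models

## Task

Finish the drying crib on the steel tray. First complete its second layer with the loose slat lying on the bench mat between tray and rack, opposite the slat already there; only then take the two slats from the blue rack and lay them crosswise on top as the third layer, directly above the bottom pair, so that the corners are square and flush. The slats in the rack stand on edge: stand each on the bench, tip it flat there and let go, then take it again by its long sides, so that it lies on its broad face in the crib. Leave the slats already laid where they are and do not disturb the other things on the bench.

Things in the scene. Friction and masses are not known exactly. Their poses are not given: they have to be found in the camera images.
- tray: fixed steel tray 180 x 180 x 8 mm; origin centre of underside, z up, x and y along its edges. The crib is 140 mm square about its centre. Slat centres: layer 1 along tray x at y = +-56 (height 14), layer 2 along tray y at x = -56 (cross_a) and +56 (missing; height 26), layer 3 along tray x at y = +-56 (height 38), all mm.
- rack: fixed blue rack, base 150 x 100 x 6 mm; origin centre of underside, z up. Two open-ended slots along its x at rack y = -30 and +30 mm, 15 mm wide, between cheeks 16 mm above the base that stand only 46 to 70 mm from its middle along x; the middle is open for fingers. In each a spare stands on edge, centre 20 mm and top 34 mm above the bench.
- base_a: loose wooden slat, x 140, y 28, z 12 mm, about 35 g, origin at its centre. Bottom layer, on the +y side of the tray; already laid.
- base_b: loose wooden slat, x 140, y 28, z 12 mm, about 35 g, origin at its centre. Bottom layer, on the -y side of the tray; already laid.
- cross_a: loose wooden slat, x 140, y 28, z 12 mm, about 35 g, origin at its centre. The one slat of the second layer, on the -x side of the tray, across the bottom pair; already laid.
- loose_slat: loose wooden slat, x 140, y 28, z 12 mm, about 35 g, origin at its centre. Lies flat on the bench mat between the tray and the rack; the missing slat of layer two.
- spare_1: loose wooden slat, x 140, y 28, z 12 mm, about 35 g, origin at its centre. Spare: stands on edge in the rack at first (its y upright); the two spares are alike and may swap places, either face up. Stood on edge on the bench it is 28 mm high and stays up; pushed sideways near its top edge it falls on its broad face.
- spare_2: loose wooden slat, x 140, y 28, z 12 mm, about 35 g, origin at its centre. Spare: stands on edge in the rack at first (its y upright); the two spares are alike and may swap places, either face up. Stood on edge on the bench it is 28 mm high and stays up; pushed sideways near its top edge it falls on its broad face.
- model_a: plaster dental arch model, about 68 x 62 x 28 mm, cream; origin at the centre of its underside. Stands between the tray and rack, further from the robot. Bystander, not to be moved.
- model_b: second plaster dental arch model, about 68 x 62 x 28 mm, cream; origin under its middle. Bystander, not to be moved.
- cup: pale blue cup, 72 mm across, 85 mm high; origin at the centre of its underside. Bystander, not to be moved.
- jar: amber glass jar, 56 mm across, 65 mm high; origin at the centre of its underside. Bystander, not to be moved.
- brush: bench brush 150 mm long, lying; origin on its underside. Bystander, not to be moved.
- dish: small white mixing dish, 48 mm across, 22 mm high; origin at the centre of its underside. Stands between tray and rack, nearest the robot. Bystander, not to be moved.
- bur_block: red block 85 x 45 x 25 mm with burs standing in it, 50 mm high in all; origin at the centre of its underside. Bystander, not to be moved.

How it is judged:
By the outcome, as a careful person would: the job done as asked, in the order asked, and still so for the second after the job is handed in, with the robot touching nothing.
It also fails if it takes over 72 s, if anything falls off the work surface, if the arm or the gripper's body presses on something with over 40 N, if the wrist force passes 120 N, or if a joint passes its speed limit or range.

## Robot

A 6-joint arm with a two-finger parallel gripper is mounted at the origin on the work surface. World frame = base frame: x ahead of the robot, y to its left, z up, the work surface at z = 0. Lengths are in m, angles in rad, forces in N, time in s.
With the tool pointing down it reaches from about 0.3 to 0.775 m from the base axis. Payload 14.6 kg.
Tool frame: the origin (TCP) lies midway between the tips of the shut fingers; the grasp point (between the pads) lies 19 mm behind it (manip.tcp_to_grasp is the z of the grasp point in the tool frame, in m); z points along the fingers, y is the line along which they close (so a half turn about z gives the same grasp; the last joint's range is limited). The gripper opens to 94 mm and grips with 3 to 60 N. Pads are 16 mm wide; open, the fingers measure 119 mm over their backs; the gripper's body (75 mm by 177 mm) begins 78 mm behind the grasp point.
Start: joints at [-1.257, 0.3, 1.521, -0, 1.321, -0.067], TCP at [0.204, -0.511, 0.166] pointing down, gripper open.
Joint ranges: [-3.03, 3.03], [-0.79, 2.21], [0.23, 2.52], [-1.04, 4.18], [0, 3.07], [-2.55, 2.55]. Speed limits (rad/s): [2.22, 2.22, 2.57, 3.14, 3.14, 3.14].

## Interface

Orientations are given as [roll, pitch, yaw] about the fixed x, y, z axes, in that order (R = Rz(yaw) Ry(pitch) Rx(roll)).
In Python, from cell import manip gives the robot as it stands.
- The arm moves only by the shell command python3 nudge.py 'ROWS' [OPENING]. ROWS is a JSON list of rows, 1 to 8 of them, each of 6 numbers: dx, dy, dz in m, then a rotation vector rx, ry, rz in rad; each row is the pose to reach, as a shift and turn from the pose commanded when the command began, along the tool's axes at that moment; what a row does not reach only later rows make up. A row lasts 1/8 s, in which the tool goes at most 0.0625 m and 0.188 rad, less where a joint would pass 70% of its speed; a pose out of reach is approached as far as the arm can. OPENING is the finger opening in m, set as the command begins (- or left out keeps the last). The fingers move at their own pace and stop on an object; the grip force is fixed at half the most. Time passes only in rows, so rows that do not move let the fingers close. It prints the time, the measured TCP pose, the force, the opening and the grip force at its end.
- manip.sense(): the state, without advancing time (a new reading comes with each control period).
- manip.read_camera(name): name is "scene" or "top"; returns a dict with "color" (420x560x3 uint8, red, green, blue), "z_map" (420x560 float32, m along the optical axis (not along the pixel's ray), 0 where there is no reading), "fx", "fy", "cx", "cy" (pixels), "dist" ([k1, k2, p1, p2, k3] as OpenCV has them; the pictures are not rectified), "camera_from_world" (4x4, takes a point from world to camera coordinates). Camera axes: x right, y down, z forward; pixel columns grow to the right and rows downward; lengths in m; the calibration is good to about 2 mm. A picture is of the moment at which its call begins.
- manip.job_done(): hands the job in; it is judged then, once.
The state is a dict: "clock": time; "joints": joint angles; "joint_velocities": joint speeds; "joint_torque": joint torques, N m; "eef_pos": TCP position; "orientation": TCP orientation; "ft_force": force on the tool from outside, world axes, zero at the start; "ft_torque": the same for the moment, N m; "width": finger opening in m; "gripper_force": force on a finger pad.
Only numpy, scipy, OpenCV 4.12 (cv2) and the standard library are available. Lean on these libraries where they do the work, as an engineer would, in place of code of your own. Each camera call takes 0.05 s, during which the arm holds its last target. There are 200 camera calls.

## Working session

There is one attempt and no reset: what is moved stays moved. The work goes in short steps, Python scripts to look and compute and a shell command to move; the robot and the scene stay as the last step left them, time stands still between calls to the robot, and variables do not carry over. Pictures are saved under pics/ and viewed, at most 10 in all, crops included, and the job is handed in when it is done.

```bash
ls; mkdir -p pics; python3 - <<'E'
from cell import manip
import cv2,numpy as np
np.set_printoptions(precision=4,suppress=True)
s=manip.sense();print(s)
print(manip.tcp_to_grasp)
for n in("scene","top"):
    c=manip.read_camera(n);cv2.imwrite(f"pics/{n}0.png",c["color"][:,:,::-1]);np.savez(f"/tmp/{n}0.npz",**c)
    print(c["fx"],c["fy"],c["cx"],c["cy"],c["dist"],c["camera_from_world"])
E
```

```text
cell.py
nudge.py
pics
{'clock': 0.0, 'joints': array([-1.2566,  0.3005,  1.5215,  0.    ,  1.3207, -0.0666]), 'joint_velocities': array([-0.0004, -0.0017,  0.0002,  0.0008, -0.0015,  0.0007]), 'joint_torque': array([  0.0004, -53.1797, -35.2738,   0.0709,   0.0243,  -0.0001]), 'eef_pos': array([ 0.2043, -0.5103,  0.1651]), 'orientation': array([-3.1405, -0.0001,  0.3808]), 'ft_force': array([-0.3074, -0.411 ,  0.5911]), 'ft_torque': array([0.0156, 0.0158, 0.0106]), 'gripper_force': 0.0, 'width': 0.09381737822307305}
-0.0188
445.1140283507866 445.1140283507866 276.9515223716562 206.2924898094626 [-0.0107  0.      0.      0.      0.    ] [[ 0.644   0.765   0.0061 -0.3693]
 [ 0.4739 -0.3926 -0.7882 -0.2309]
 [-0.6006  0.5106 -0.6153  1.7935]
 [ 0.      0.      0.      1.    ]]
467.0110215343394 467.0110215343394 279.37931367221313 206.03552725491775 [-0.1559  0.      0.      0.      0.    ] [[ 0.0671 -0.9977  0.0042 -0.0486]
 [-0.9707 -0.0662 -0.2312  0.5701]
 [ 0.2309  0.0114 -0.9729  1.262 ]
 [ 0.      0.      0.      1.    ]]
```
View pics/top0.png

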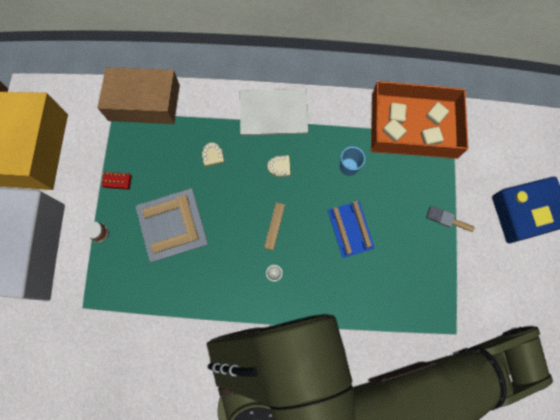

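View pics/scene0.png

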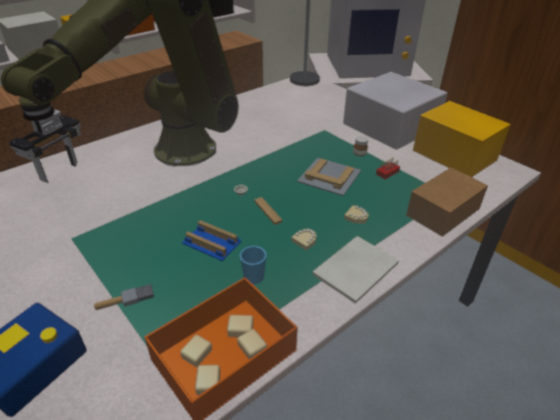

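The top view shows the tray at (171,225) with cross_a on its right side, the loose slat at (275,226), the rack at (352,229) and the dish at (274,272). The scene view shows the same layout from the other side.

```bash
cat >h.py <<'E'
import numpy as np,cv2
np.set_printoptions(precision=4,suppress=True)
def cam(n):
    from cell import manip
    return dict(manip.read_camera(n))
def KM(c): return np.array([[c["fx"],0,c["cx"]],[0,c["fy"],c["cy"]],[0,0,1.]])
def cast(c,px,z):
    T=np.array(c["camera_from_world"]);R=T[:3,:3];C=-R.T@T[:3,3]
    u=cv2.undistortPoints(np.array(px,float).reshape(-1,1,2),KM(c),np.array(c["dist"])).reshape(-1,2)
    d=np.c_[u,np.ones(len(u))]@R
    return (C+d*((z-C[2])/d[:,2])[:,None])[:,:2]
def proj(c,P):
    T=np.array(c["camera_from_world"])
    return cv2.projectPoints(np.array(P,float).reshape(-1,3),cv2.Rodrigues(T[:3,:3])[0],T[:3,3],KM(c),np.array(c["dist"]))[0].reshape(-1,2)
S=6
def mask(c,kind):
    im=cv2.resize(np.array(c["color"]),None,fx=S,fy=S,interpolation=cv2.INTER_CUBIC)
    h,s,v=cv2.split(cv2.cvtColor(im,cv2.COLOR_RGB2HSV));r,g,b=[x.astype(int) for x in cv2.split(im)]
    if kind=="wood": m=(r-b>38)&(r>g+8)&(g>b+8)
    if kind=="blue": m=(b-r>50)&(b-g>40)
    if kind=="notgreen": m=(g-r<22)
    if kind=="green": m=(g-r>=22)
    return m.astype(np.uint8)
def blobs(c,m,amin=100,amax=1e9):
    out=[]
    for k in cv2.findContours(m,cv2.RETR_EXTERNAL,cv2.CHAIN_APPROX_NONE)[0]:
        a=cv2.contourArea(k)/S/S
        if amin<a<amax:
            p=(k.reshape(-1,2)+.5)/S-.5
            out.append((a,p))
    return out
def rect(c,p,z):
    w=cast(c,p,z); (x,y),(a,b),t=cv2.minAreaRect((w*1000).astype(np.float32))
    if a<b: a,b,t=b,a,t+90
    return np.array([x,y,a,b,(t+90)%180-90])
E
python3 - <<'E'
from h import *
for n in("top","scene"):
    c=dict(np.load(f"/tmp/{n}0.npz"));T=c["camera_from_world"];print(n,"C",-T[:3,:3].T@T[:3,3])
    for k,z,a0 in(("wood",.012,60),("blue",.006,200),("notgreen",.008,100)):
        for a,p in blobs(c,mask(c,k),a0,6000):
            w=rect(c,p,z)
            if 250<w[0]<760 and abs(w[1])<480: print(k,int(a),p.mean(0).round(),w.round(1))
c=dict(np.load("/tmp/top0.npz"))
im=cv2.resize(c["color"][170:270,120:380],None,fx=3,fy=3,interpolation=cv2.INTER_CUBIC)[:,:,::-1]
cv2.imwrite("pics/crop0.png",im)
E
```

```text
top C [ 0.2653 -0.0252  1.3598]
wood 131 [342. 230.] [ 525.7 -197.3  139.1    9.9   19.7]
wood 378 [274. 226.] [524.8   1.8 137.8  25.6 -10.3]
wood 140 [361. 224.] [ 548.6 -254.4  139.6   10.4   19.6]
wood 1027 [172. 223.] [510.9 312.8 142.2 139.1  21.6]
wood 112 [212. 156.] [731.7 204.6  52.5  52.  -78.5]
blue 1101 [352. 230.] [ 532.6 -224.3  150.6  101.1   19.7]
scene C [ 1.4244 -0.7239  0.9239]
wood 99 [303. 238.] [704.9  -0.7  51.9  48.2   6.9]
wood 74 [205. 241.] [ 524.7 -244.8  139.8    9.6   19.3]
wood 76 [217. 229.] [ 501.3 -186.1  138.3   10.4   19.8]
wood 65 [354. 212.] [723.2 208.8  53.3  43.1 -71.5]
wood 190 [268. 210.] [527.2  -2.3 137.   26.9 -10.2]
wood 326 [328. 173.] [495.4 320.6 143.8 122.   20.9]
blue 283 [218. 240.] [ 528.7 -202.3  154.2   72.7    9.1]
```

View pics/crop0.png

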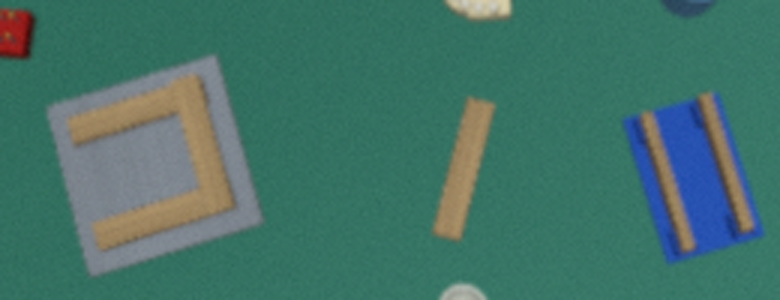

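The crop shows the tray's four corners at about (48,105), (215,55), (262,222) and (92,275), with the crib open on its left. The loose slat runs from (482,100) to (448,238), and the two spares stand in the rack.

```bash
cat >>h.py <<'E'
def tray(c):
    im=cv2.resize(np.array(c["color"]),None,fx=S,fy=S,interpolation=cv2.INTER_CUBIC).astype(int)
    r,g,b=im[...,0],im[...,1],im[...,2]
    m=(g-(r+b)//2<18).astype(np.uint8)
    return m
E
python3 - <<'E'
from h import *
for n in("top","scene"):
    c=dict(np.load(f"/tmp/{n}0.npz"));print(n)
    q=proj(c,[[.51,.313,.008],[.46,.313,.008],[.525,.002,0]])
    print([c["color"][int(round(y)),int(round(x))] for x,y in q])
    for a,p in blobs(c,tray(c),60,30000):
        w=rect(c,p,.008)
        if 250<w[0]<780 and abs(w[1])<480: print("obj",int(a),p.mean(0).round(),w.round(1))
    for a,p in blobs(c,mask(c,"wood"),60,6000):
        for z in(0.006,.02,.032,.034):
            w=rect(c,p,z)
            if 250<w[0]<700 and abs(w[1])<480: print(z,w.round(1))
        w=cast(c,p,.02)
        if abs(w[:,1].mean()-.31)<.05:
            ap=cv2.approxPolyDP((p*10).astype(np.int32).reshape(-1,1,2),25,True).reshape(-1,2)/10
            print("px",ap.tolist())
E
```

```text
top
[array([123, 131, 140], dtype=uint8), array([165, 140, 102], dtype=uint8), array([161, 136, 100], dtype=uint8)]
0.006 [ 526.9 -198.1  139.7   10.    19.7]
0.02 [ 524.2 -196.3  138.3    9.9   19.7]
0.032 [ 521.9 -194.7  137.1    9.8   19.7]
0.034 [ 521.5 -194.5  136.8    9.8   19.7]
0.006 [526.    1.9 138.4  25.7 -10.3]
0.02 [523.3   1.6 137.   25.4 -10.3]
0.032 [520.9   1.4 135.8  25.2 -10.3]
0.034 [520.6   1.3 135.6  25.1 -10.3]
0.006 [ 549.8 -255.4  140.2   10.4   19.6]
0.02 [ 546.9 -253.   138.7   10.3   19.6]
0.032 [ 544.4 -251.   137.5   10.2   19.6]
0.034 [ 544.  -250.6  137.3   10.2   19.6]
0.006 [512.  314.3 142.9 139.7  21.6]
0.02 [509.4 310.8 141.4 138.3  21.6]
0.032 [507.2 307.8 140.1 137.   21.6]
0.034 [506.9 307.3 139.9 136.8  21.6]
px [[184.7, 195.0], [142.5, 210.0], [146.4, 216.9], [179.0, 207.0], [185.9, 229.0], [184.4, 233.4], [151.4, 244.0], [153.0, 252.0], [196.9, 238.2]]
scene
[array([109, 114, 118], dtype=uint8), array([93, 85, 74], dtype=uint8), array([137, 115,  83], dtype=uint8)]
0.006 [ 518.8 -241.7  140.7    9.7   19.3]
0.02 [ 532.6 -249.   138.6    9.6   19.3]
0.032 [ 544.4 -255.3  136.7    9.4   19.3]
0.034 [ 546.4 -256.4  136.4    9.4   19.3]
0.006 [ 495.2 -182.6  139.3   10.5   19.8]
0.02 [ 509.4 -190.8  137.1   10.3   19.8]
0.032 [ 521.5 -197.9  135.3   10.2   19.8]
0.034 [ 523.6 -199.1  135.    10.2   19.8]
0.006 [521.3   2.5 137.9  27.1 -10.2]
0.02 [535.1  -8.6 135.8  26.7 -10.2]
0.032 [546.9 -18.1 134.   26.3 -10.2]
0.034 [548.8 -19.7 133.7  26.2 -10.2]
0.006 [489.3 327.5 144.7 122.8  20.9]
0.02 [503.6 311.5 142.5 121.   20.9]
0.032 [515.8 297.7 140.6 119.3  20.9]
0.034 [517.9 295.4 140.3 119.1  20.9]
px [[305.9, 172.9], [339.9, 183.5], [352.4, 168.2], [346.5, 167.0], [337.5, 178.4], [317.5, 172.2], [325.2, 161.4], [320.4, 159.0]]
px [[71.5, 14.2], [60.0, 15.7], [62.2, 23.7]]
```

```bash
sed -i 's/RETR_EXTERNAL/RETR_LIST/' h.py; python3 - <<'E'
from h import *
for n in("top","scene"):
    c=dict(np.load(f"/tmp/{n}0.npz"));print(n)
    for a,p in blobs(c,tray(c),50,3500):
        w=rect(c,p,.008)
        if 250<w[0]<780 and abs(w[1])<480: print("obj",int(a),p.mean(0).round(),w.round(1))
    # wood corners at top heights
    if n=="top":
        o=cast(c,[[142.5,210],[146.4,216.9],[151.4,244],[153,252]],.020)*1000
        k=cast(c,[[184.7,195],[196.9,238.2],[179,207],[185.9,229]],.032)*1000
        print("base ends",o.round(1).tolist());print("cross outer/inner",k.round(1).tolist())
    else:
        print("base ends .02",(cast(c,[[346.5,167.0],[352.4,168.2],[320.4,159],[325.2,161.4]],.02)*1000).round(1).tolist(),
         "cross .032",(cast(c,[[305.9,172.9],[339.9,183.5]],.032)*1000).round(1).tolist())
E
```

```text
top
obj 196 [274. 272.] [388.1  -6.3  46.3  45.6  48.8]
obj 433 [274. 226.] [525.6   1.8 141.5  28.8 -10.4]
obj 1734 [351. 229.] [ 532.5 -223.7  153.9  103.6   19.7]
obj 378 [280. 166.] [710.8   2.2  67.8  65.6 -83. ]
obj 536 [351. 160.] [ 744.4 -217.1   95.2   73.3  -34.1]
obj 363 [212. 155.] [737.8 208.2  71.7  62.1  16.6]
base ends [[543.4, 396.7], [523.3, 382.1], [443.8, 356.7], [420.7, 349.0]]
cross outer/inner [[594.8, 271.9], [468.9, 221.8], [557.4, 284.6], [493.5, 256.8]]
scene
obj 362 [304. 238.] [705.1   3.8  84.5  75.2 -82.6]
obj 1335 [210. 240.] [ 525.7 -226.1  172.6  117.2   19.7]
obj 311 [356. 215.] [732.1 210.9  89.1  74.3 -73.4]
obj 289 [268. 210.] [525.2  -0.6 152.7  36.5 -10.4]
obj 106 [240. 189.] [373.1  -1.5  58.6  51.2 -66.8]
obj 1431 [329. 176.] [510.1 304.1 191.5 185.2 -68.5]
base ends .02 [[525.5, 379.2], [545.1, 390.1], [423.3, 343.5], [447.2, 345.5]] cross .032 [[470.8, 222.6], [595.2, 268.7]]
```

```bash
cat >>h.py <<'E'
def sides(w,R):
    "w: mm contour; line-fit the four sides around rect R; return centre,yaw,lengths"
    t=np.deg2rad(R[4]);e=np.array([np.cos(t),np.sin(t)]);f=np.array([-e[1],e[0]])
    u=(w-R[:2])@e;v=(w-R[:2])@f;a,b=R[2]/2,R[3]/2;L=[]
    for cond,A,B,s in((np.abs(v-b)<4,u,v,a),(np.abs(v+b)<4,u,v,a),(np.abs(u-a)<4,v,u,b),(np.abs(u+a)<4,v,u,b)):
        k=cond&(np.abs(A)<s*.85);q=np.polyfit(A[k],B[k],1);L.append(q)
    L=np.array(L)
    uc=(L[2,1]+L[3,1])/2;vc=(L[0,1]+L[1,1])/2
    ang=np.degrees(np.arctan([L[0,0],L[1,0],-L[2,0],-L[3,0]]))+R[4]
    return R[:2]+uc*e+vc*f,ang,[L[2,1]-L[3,1],L[0,1]-L[1,1]]
E
python3 - <<'E'
from h import *
for n in("top","scene"):
    c=dict(np.load(f"/tmp/{n}0.npz"));print(n)
    for a,p in blobs(c,tray(c),250,6000):
        w=rect(c,p,.008)
        if n=="top" and  abs(w[0]-510)<30 and abs(w[1]-305)<30: print("tray",sides(cast(c,p,.008)*1000,w))
        if n=="top" and  abs(w[0]-525)<30 and abs(w[1])<30: print("loose",sides(cast(c,p,.012)*1000,rect(c,p,.012)))
    for a,p in blobs(c,mask(c,"wood"),60,6000):
        w=rect(c,p,.032)
        if abs(w[0]-510)<30 and abs(w[1]-305)<30: 
            for z in(.02,.032): print("crib",sides(cast(c,p,z)*1000,rect(c,p,z)))
    for a,p in blobs(c,mask(c,"blue"),60,6000):
        w=rect(c,p,.006)
        if abs(w[0]-530)<30 and n=="top": print("rack",sides(cast(c,p,.006)*1000,w))
E
```

```text
top
loose (array([524.8367,   1.7574]), array([-10.3322, -10.2928, -11.8818, -10.6207]), [np.float64(139.94603455226047), np.float64(27.289544748991908)])
tray (array([508.3928, 309.0392]), array([21.66  , 21.5806, 21.6566, 21.6485]), [np.float64(180.40652368167295), np.float64(179.75302492253317)])
crib (array([506.4903, 309.6121]), array([20.8467, 21.1123, 29.1959, 21.9546]), [np.float64(132.6002858007277), np.float64(135.25439707674283)])
crib (array([504.3298, 306.6138]), array([20.8467, 21.1123, 29.1959, 21.9546]), [np.float64(131.41267094465678), np.float64(134.04300960189227)])
rack (array([ 532.3859, -224.41  ]), array([19.6836, 19.6577, 19.9575, 19.6918]), [np.float64(149.39173095907393), np.float64(100.19293866507135)])
scene
crib (array([507.1721, 313.2783]), array([20.7947, 21.3153, 20.8541,  9.7734]), [np.float64(131.70020991278727), np.float64(117.89447974966933)])
crib (array([519.349 , 299.5095]), array([20.7947, 21.3153, 20.8541,  9.7734]), [np.float64(129.95179054300323), np.float64(116.32934013465662)])
```

```bash
cat >>h.py <<'E'
def to(x,y,z,yaw):
    "target in mm/deg -> tool-axis shift+rotvec"
    from cell import manip
    from scipy.spatial.transform import Rotation as Ro
    s=manip.sense();R=Ro.from_euler("xyz",s["orientation"])
    d=R.inv().apply(np.array([x,y,z])/1000-s["eef_pos"])
    G=Ro.from_euler("xyz",[np.pi,0,np.deg2rad(yaw)])
    print("now",s["clock"],s["eef_pos"],s["orientation"],"w",s["width"],"| row",np.r_[d,(R.inv()*G).as_rotvec()])
E
python3 -c "
from h import *
to(525.5,1.8,100,-10.4)"
```

```text
now 0.1 [ 0.2043 -0.5103  0.1651] [-3.1406 -0.0001  0.3808] w 0.09388623147579889 | row [ 0.4885 -0.356   0.0655 -0.001   0.0002  0.5623]
```

```bash
R='[0.4885,-0.356,0.0655,-0.001,0,0.5623]'; python3 nudge.py '[[0.4885,-0.356,0.0655,-0.001,0,0.5623],[0.4885,-0.356,0.0655,-0.001,0,0.5623],[0.4885,-0.356,0.0655,-0.001,0,0.5623],[0.4885,-0.356,0.0655,-0.001,0,0.5623],[0.4885,-0.356,0.0655,-0.001,0,0.5623],[0.4885,-0.356,0.0655,-0.001,0,0.5623],[0.4885,-0.356,0.0655,-0.001,0,0.5623],[0.4885,-0.356,0.0655,-0.001,0,0.5623]]' 0.06; python3 -c "
from h import *
to(525.5,1.8,60,-10.4)"
```

```text
clock: 1.1
eef_pos: [0.4635, -0.0971, 0.1128]
orientation: [3.141, -0.0, -0.182]
ft_force: [1.2, -0.7, 1.0]
width: 0.0601
gripper_force: 0.0
now 1.1 [ 0.4635 -0.0971  0.1128] [ 3.1406 -0.0004 -0.1816] w 0.06013739226257953 | row [ 0.0431 -0.1085  0.0527  0.001  -0.0004 -0.0001]
```

```bash
python3 nudge.py '[[0.043,-0.1085,0.052,0,0,0],[0.043,-0.1085,0.052,0,0,0],[0.043,-0.1085,0.052,0,0,0],[0.043,-0.1085,0.052,0,0,0]]'; python3 -c "
from h import *
to(525.5,1.8,3.5,-10.4)"
```

```text
clock: 1.6
eef_pos: [0.5244, -0.0004, 0.0609]
orientation: [3.14, 0.0, -0.181]
ft_force: [-0.4, -1.1, 0.2]
width: 0.0605
gripper_force: 0.0
now 1.6 [ 0.5244 -0.0004  0.0609] [ 3.1404  0.0003 -0.181 ] w 0.060454265530257345 | row [ 0.0007 -0.0024  0.0574  0.0012  0.0003  0.0005]
```

```bash
python3 nudge.py '[[0.0007,-0.0024,0.045,0,0,0],[0.0007,-0.0024,0.057,0,0,0],[0.0007,-0.0024,0.057,0,0,0]]' && python3 nudge.py '[[0,0,0,0,0,0],[0,0,0,0,0,0],[0,0,0,0,0,0],[0,0,0,0,0,0],[0,0,0,0,0,0]]' 0.0; python3 -c "
from h import *
to(488,361.3,90,21.64)"
```

```text
clock: 1.98
eef_pos: [0.5256, 0.0012, 0.0044]
orientation: [3.141, 0.0, -0.183]
ft_force: [0.5, -0.7, 0.5]
width: 0.0601
gripper_force: 0.0
clock: 2.6
eef_pos: [0.5258, 0.0021, 0.004]
orientation: [3.141, -0.0, -0.181]
ft_force: [0.3, 0.3, 0.8]
width: 0.0136
gripper_force: 0.0
now 2.6 [0.5258 0.0021 0.004 ] [ 3.1407 -0.0003 -0.1814] w 0.013633911385591927 | row [-0.102  -0.3464 -0.0864  0.001   0.     -0.5591]
```

```bash
python3 - <<'E'
from h import *
ims=[]
for n in("top","scene"):
    c=cam(n);x,y=proj(c,[[.525,0,.0]])[0].astype(int)
    ims.append(cv2.resize(c["color"][max(0,y-60):y+60,x-65:x+65],(390,360),interpolation=cv2.INTER_CUBIC)[:,:,::-1])
cv2.imwrite("pics/g1.png",np.hstack(ims)); from cell import manip; s=manip.sense();print(s["width"],s["gripper_force"])
E
```

```text
0.005365000775864417 0.0
```

View pics/g1.png

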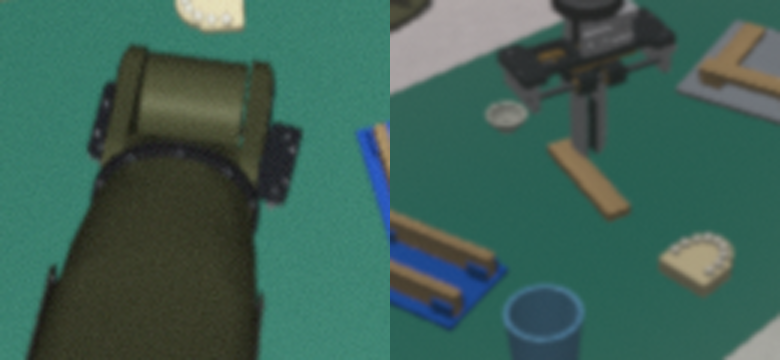

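The picture shows the fingers nearly shut without the slat. Their tips are around (588,150) in the right-hand crop, behind the slat or above it.

```bash
python3 - <<'E'
from h import *
c=cam("scene"); c0=dict(np.load("/tmp/scene0.npz"))
print(proj(c,[[.5258,.0021,.004],[.5258,.0021,.03],[.5258,.0021,.012]]))
for q in(c0,c):
  for a,p in blobs(q,mask(q,"wood"),60,6000):
    w=rect(q,p,.012)
    if abs(w[0]-525)<40 and abs(w[1])<40: print(a,w)
T=c["camera_from_world"];R=T[:3,:3]
z=np.array(c["z_map"])
for v in range(186,216,3):
  row=[]
  for u in range(256,276,2):
    k=np.array([(u-c["cx"])/c["fx"],(v-c["cy"])/c["fy"],1])*z[v,u]
    P=R.T@(k-T[:3,3]);row.append("%d,%d,%d"%tuple(P*1000))
  print(v,row)
E
```

```text
[[268.2001 210.5972]
 [268.1529 204.3979]
 [268.1856 208.7041]]
190.25 [527.2021  -2.2967 137.0465  26.8889 -10.2081]
194.26388888888889 [527.1552  -2.613  138.2419  27.3313  -9.7937]
186 ['383,62,-1', '388,66,0', '396,69,2', '516,-14,106', '529,-16,114', '531,-10,112', '525,2,103', '536,1,110', '534,11,104', '427,108,1']
189 ['398,49,0', '400,57,-2', '406,61,-1', '517,-15,95', '526,-15,100', '528,-8,98', '523,3,90', '534,3,96', '536,9,94', '439,98,0']
192 ['414,37,1', '415,45,-1', '420,50,-1', '514,-13,81', '527,-15,89', '534,-13,92', '526,1,80', '532,4,82', '534,10,81', '457,84,3']
195 ['428,26,1', '430,33,0', '436,37,0', '512,-12,67', '523,-12,73', '529,-9,75', '526,1,68', '534,2,73', '536,9,70', '469,74,1']
198 ['436,19,-3', '457,12,11', '458,21,7', '512,-12,55', '527,-16,66', '528,-9,63', '527,0,57', '530,5,57', '536,9,58', '476,68,-4']
201 ['466,-2,11', '469,3,10', '474,8,11', '484,8,16', '527,-16,53', '530,-10,52', '526,1,44', '530,6,44', '489,48,0', '491,55,-1']
204 ['469,-5,1', '483,-7,11', '488,-2,11', '488,5,7', '496,7,11', '500,13,10', '489,30,-3', '497,33,0', '502,37,0', '505,43,0']
207 ['479,-13,0', '485,-9,0', '500,-12,10', '506,-8,12', '509,-2,11', '513,2,11', '518,7,12', '512,20,2', '514,28,0', '518,33,-1']
210 ['493,-24,0', '500,-21,2', '502,-14,0', '512,-13,6', '525,-15,14', '526,-7,11', '531,-3,12', '533,3,10', '537,8,10', '530,22,-1']
213 ['505,-33,0', '509,-28,0', '512,-22,-1', '519,-19,0', '526,-16,3', '536,-15,9', '547,-16,16', '549,-9,14', '555,-6,16', '556,1,12']
```

```bash
python3 - <<'E'
from h import *
c0=dict(np.load("/tmp/scene0.npz"));c1=cam("scene")
print(proj(c0,[[.2043,-.5103,.1651]]))
for c,box,zm in((c0,(0,110,100,200),.1),(c1,(240,150,300,215),.025)):
    T=c["camera_from_world"];R=T[:3,:3];z=np.array(c["z_map"])
    vs,us=np.mgrid[box[1]:box[3],box[0]:box[2]];Z=z[vs,us]
    k=np.stack([(us-c["cx"])/c["fx"]*Z,(vs-c["cy"])/c["fy"]*Z,Z],-1).reshape(-1,3)-T[:3,3]
    P=(k@R)*1000; uv=np.c_[us.ravel(),vs.ravel()]
    m=(Z.ravel()>0)&(P[:,2]>zm*1000)&(P[:,2]<400)
    o=np.argsort(P[m][:,2])[:14];print(np.c_[uv[m][o],P[m][o]].round())
from cell import manip
s=manip.sense();print(s["joints"],s["eef_pos"],s["clock"])
E
```

```text
[[ 64.2065 184.6197]]
[[  12.  117. -503. -485.  100.]
 [  20.  115. -502. -455.  100.]
 [   5.  120. -493. -513.  101.]
 [  11.  118. -496. -490.  101.]
 [  17.  116. -499. -467.  101.]
 [  10.  118. -498. -493.  101.]
 [  16.  116. -500. -470.  101.]
 [  18.  116. -494. -464.  102.]
 [   6.  119. -497. -508.  102.]
 [  19.  116. -490. -461.  102.]
 [  13.  116. -505. -480.  103.]
 [   2.  120. -495. -523.  103.]
 [   5.  119. -496. -512.  103.]
 [   3.  119. -501. -518.  103.]]
[[268. 202. 530.  -2.  45.]
 [270. 201. 530.   6.  45.]
 [269. 202. 533.   0.  45.]
 [266. 202. 530. -10.  48.]
 [270. 202. 538.   0.  48.]
 [268. 201. 530.  -2.  49.]
 [269. 201. 534.  -1.  50.]
 [263. 199. 514. -10.  51.]
 [269. 200. 531.   2.  51.]
 [267. 202. 535. -10.  52.]
 [270. 200. 534.   4.  52.]
 [264. 200. 521. -12.  52.]
 [272. 199. 534.  12.  52.]
 [271. 200. 537.   5.  53.]]
[-0.0652  0.4421  1.7399 -0.0012  0.9595  1.6877] [0.5258 0.0021 0.0039] 2.8
```

```bash
python3 nudge.py '[[0,0,0,0,0,0],[0,0,0,0,0,0],[0,0,0.01,0,0,0],[0,0,0.022,0,0,0],[0,0,0.022,0,0,0],[0,0,0.022,0,0,0]]' 0.06;  python3 - <<'E'
from h import *
c=cam("scene");x,y=proj(c,[[.525,0,.0]])[0].astype(int)
cv2.imwrite("pics/g2.png",cv2.resize(c["color"][y-40:y+30,x-50:x+50],(800,560),interpolation=cv2.INTER_CUBIC)[:,:,::-1]);print(x-50,y-40)
E
```

```text
clock: 3.55
eef_pos: [0.5258, 0.002, -0.0182]
orientation: [3.141, -0.0, -0.182]
ft_force: [-0.5, -0.1, 0.9]
width: 0.0574
gripper_force: 0.0
217 171
```

View pics/g2.png

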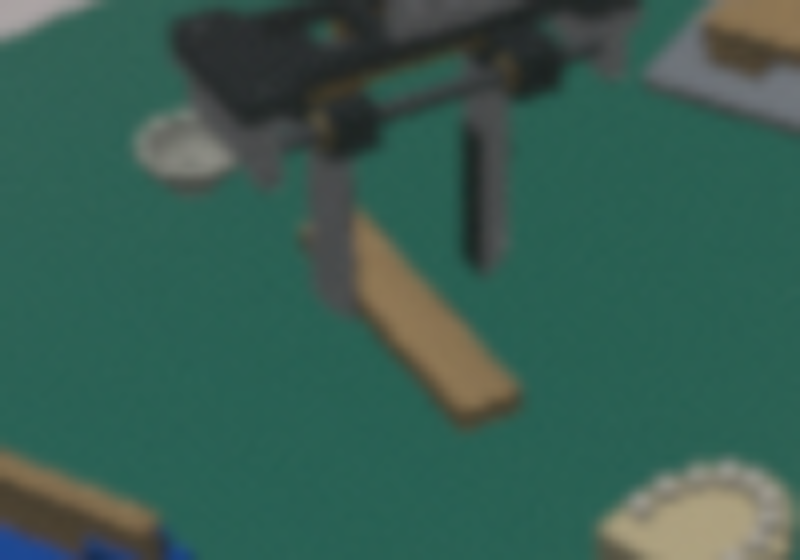

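The fingers straddle the slat, with tips at about (340,308) and (485,268), still some 15–20 mm above the mat. So the real tips sit about 38 mm above the reported TCP. I'll probe down gently.

```bash
python3 nudge.py '[[0,0,0.008,0,0,0],[0,0,0.012,0,0,0],[0,0,0.012,0,0,0]]'; python3 nudge.py '[[0,0,0.002,0,0,0],[0,0,0.002,0,0,0]]';python3 nudge.py '[[0,0,0.002,0,0,0],[0,0,0.002,0,0,0]]'
```

```text
clock: 3.98
eef_pos: [0.5255, 0.002, -0.0305]
orientation: [3.141, 0.0, -0.181]
ft_force: [-0.3, -0.4, 0.3]
width: 0.0598
gripper_force: 0.0
clock: 4.22
eef_pos: [0.5258, 0.002, -0.0321]
orientation: [3.141, -0.0, -0.181]
ft_force: [-1.1, -0.1, 0.0]
width: 0.0601
gripper_force: 0.0
clock: 4.47
eef_pos: [0.5257, 0.002, -0.0342]
orientation: [3.141, -0.0, -0.181]
ft_force: [-0.3, -0.2, -0.2]
width: 0.06
gripper_force: 0.0
```

```bash
python3 nudge.py '[[0,0,0.002,0,0,0],[0,0,0.002,0,0,0]]';python3 nudge.py '[[0,0,0.0015,0,0,0],[0,0,0.0015,0,0,0]]'
```

```text
clock: 4.72
eef_pos: [0.5257, 0.002, -0.0362]
orientation: [3.141, 0.0, -0.182]
ft_force: [1.1, -0.3, 0.3]
width: 0.0602
gripper_force: 0.0
clock: 4.97
eef_pos: [0.5257, 0.002, -0.0377]
orientation: [3.141, -0.0, -0.182]
ft_force: [0.9, 1.3, -0.4]
width: 0.0602
gripper_force: 0.0
```

```bash
python3 nudge.py '[[0,0,0.0015,0,0,0],[0,0,0.0015,0,0,0]]';python3 nudge.py '[[0,0,0.0015,0,0,0],[0,0,0.0015,0,0,0]]'
```

```text
clock: 5.22
eef_pos: [0.5257, 0.002, -0.0392]
orientation: [3.141, -0.0, -0.181]
ft_force: [0.1, -0.1, -0.2]
width: 0.0602
gripper_force: 0.0
clock: 5.48
eef_pos: [0.5259, 0.002, -0.0396]
orientation: [3.141, -0.001, -0.181]
ft_force: [-6.5, -0.0, 15.3]
width: 0.06
gripper_force: 7.5
```

```bash
python3 nudge.py '[[0,0,-0.0045,0,0,0],[0,0,-0.0045,0,0,0]]';python3 nudge.py '[[0,0,0,0,0,0],[0,0,0,0,0,0],[0,0,0,0,0,0],[0,0,0,0,0,0],[0,0,0,0,0,0],[0,0,0,0,0,0]]' 0.0; python3 nudge.py '[[0,0,-0.04,0,0,0],[0,0,-0.06,0,0,0],[0,0,-0.06,0,0,0]]'; python3 -c "
from h import *
to(488,361.3,50,21.64)"
```

```text
clock: 5.72
eef_pos: [0.526, 0.002, -0.0358]
orientation: [3.141, -0.001, -0.181]
ft_force: [-0.1, 0.1, 0.1]
width: 0.0599
gripper_force: 0.0
clock: 6.48
eef_pos: [0.5258, 0.002, -0.0361]
orientation: [3.141, -0.0, -0.181]
ft_force: [-0.3, -0.4, 0.4]
width: 0.0275
gripper_force: 30.0
clock: 6.85
eef_pos: [0.5266, 0.002, 0.025]
orientation: [3.141, -0.003, -0.181]
ft_force: [-0.4, 0.9, -0.5]
width: 0.0277
gripper_force: 30.0
now 6.85 [0.5266 0.002  0.025 ] [ 3.141  -0.0029 -0.1815] w 0.027739623805100196 | row [-0.1027 -0.3464 -0.0255  0.0014 -0.0027 -0.5592]
```

```bash
python3 nudge.py '[[-0.103,-0.3464,-0.0255,0,0,-0.559],[-0.103,-0.3464,-0.0255,0,0,-0.559],[-0.103,-0.3464,-0.0255,0,0,-0.559],[-0.103,-0.3464,-0.0255,0,0,-0.559],[-0.103,-0.3464,-0.0255,0,0,-0.559],[-0.103,-0.3464,-0.0255,0,0,-0.559],[-0.103,-0.3464,-0.0255,0,0,-0.559],[-0.103,-0.3464,-0.0255,0,0,-0.559]]'; python3 -c "
from h import *
to(488,361.3,10,21.64)"
```

```text
clock: 7.85
eef_pos: [0.4866, 0.3606, 0.0477]
orientation: [3.14, 0.002, 0.378]
ft_force: [0.1, -0.1, -0.5]
width: 0.0275
gripper_force: 30.0
now 7.85 [0.4866 0.3606 0.0477] [3.1401 0.0022 0.3776] w 0.02748074316865458 | row [ 0.0017 -0.0002  0.0377  0.0015  0.0022 -0.0001]
```

```bash
python3 nudge.py '[[0.0017,-0.0002,0.03,0.001,0.002,0],[0.0017,-0.0002,0.0377,0.001,0.002,0],[0.0017,-0.0002,0.0377,0.001,0.002,0],[0.0017,-0.0002,0.0377,0.001,0.002,0]]'; python3 -c "
from h import *
to(488,361.3,-15.5,21.64)"
```

```text
clock: 8.35
eef_pos: [0.4891, 0.3621, 0.0123]
orientation: [-3.141, -0.003, 0.377]
ft_force: [0.9, -0.4, -1.1]
width: 0.0279
gripper_force: 30.0
now 8.35 [0.4891 0.3621 0.0123] [-3.1413 -0.0029  0.377 ] w 0.027893326838855904 | row [-0.0014  0.0003  0.0278 -0.0003 -0.0029 -0.0007]
```

```bash
python3 nudge.py '[[0,0,0.01,0,0,0],[0,0,0.02,0,0,0],[0,0,0.02,0,0,0],[0,0,0.02,0,0,0]]'; python3 -c "
from h import *
to(488,361.3,-15.5,21.64)"
```

```text
clock: 8.85
eef_pos: [0.4886, 0.3622, -0.0086]
orientation: [-3.142, -0.002, 0.378]
ft_force: [-0.1, -0.3, 0.1]
width: 0.0276
gripper_force: 30.0
now 8.85 [ 0.4886  0.3622 -0.0086] [-3.1415 -0.0018  0.3775] w 0.027629162044989095 | row [-0.0009  0.0007  0.0069 -0.0001 -0.0018 -0.0002]
```

```bash
python3 nudge.py '[[-0.0009,0.0007,0.004,0,-0.0018,0],[-0.0009,0.0007,0.0065,0,-0.0018,0],[-0.0009,0.0007,0.0065,0,-0.0018,0]]'; python3 - <<'E'
from h import *
to(488,361.3,-15.5,21.64)
c=cam("scene");x,y=proj(c,[[.508,.31,.02]])[0].astype(int)
cv2.imwrite("pics/p1.png",cv2.resize(c["color"][y-40:y+30,x-50:x+50],(800,560),interpolation=cv2.INTER_CUBIC)[:,:,::-1]);print(x-50,y-40)
E
```

```text
clock: 9.22
eef_pos: [0.4879, 0.3611, -0.0153]
orientation: [3.142, 0.0, 0.377]
ft_force: [0.6, 0.3, 0.1]
width: 0.0277
gripper_force: 30.0
now 9.225 [ 0.4879  0.3611 -0.0153] [3.1416 0.0004 0.3775] w 0.027732668873923328 | row [ 0.0002 -0.0001  0.0002  0.      0.0004 -0.0002]
280 131
```

View pics/p1.png

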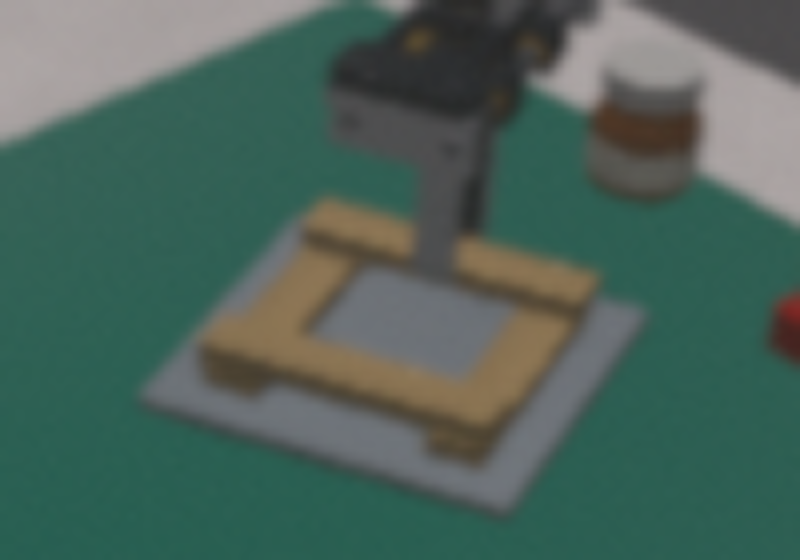

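The crop shows the slat held over the missing side, its ends near (310,215) and (600,280), with the inner finger inside the crib. I'll set it down, release and measure.

```bash
python3 nudge.py '[[0,0,0.0012,0,0,0],[0,0,0.0012,0,0,0]]'; python3 nudge.py '[[0,0,0,0,0,0],[0,0,0,0,0,0],[0,0,0,0,0,0]]' 0.045;  python3 nudge.py '[[0,0,-0.04,0,0,0],[0,0,-0.09,0,0,0],[0,0.1,-0.1,0,0,0],[0,0.25,-0.1,0,0,0.4],[0,0.25,-0.1,0,0,0.4],[0,0.25,-0.1,0,0,0.4],[0,0.25,-0.1,0,0,0.4]]'
cat >>h.py <<'E'
def crib(c,z):
    "corner polygon of wood in the crib, mm in tray frame"
    t=np.deg2rad(21.64);e=np.array([np.cos(t),np.sin(t)]);f=np.array([-e[1],e[0]])
    for a,p in blobs(c,mask(c,"wood"),60,6000):
        w=rect(c,p,z)
        if np.hypot(w[0]-508,w[1]-309)<60 and w[3]>60:
            q=cast(c,p,z)*1000-[508.5,309.1];u=q@e;v=q@f
            ap=cv2.approxPolyDP((p*10).astype(np.int32).reshape(-1,1,2),20,True).reshape(-1,2)/10
            A=cast(c,ap,z)*1000-[508.5,309.1]
            print(int(a),"corners(e,f)",np.c_[A@e,A@f].round(1).tolist())
            for nm,A_,B_,s in(("e+",u,v,1),("e-",u,v,-1),("f+",v,u,1),("f-",v,u,-1)):
                k=(A_*s>60)&(np.abs(B_)<55)
                if k.sum()>9: print(nm,"at",np.polyfit(B_[k],A_[k],1).round(4),"res",np.ptp(A_[k]).round(1))
E
python3 - <<'E'
from h import *
c=cam("top");cv2.imwrite("pics/t2.png",c["color"][:,:,::-1])
crib(c,.032); 
to(488,361.3,-15.5,21.64)
c=cam("scene"); crib(c,.032)
E
```

```text
clock: 9.52
eef_pos: [0.4881, 0.3613, -0.0161]
orientation: [-3.141, -0.0, 0.378]
ft_force: [-1.0, -0.2, 1.9]
width: 0.0274
gripper_force: 30.0
clock: 9.9
eef_pos: [0.4879, 0.3611, -0.0164]
orientation: [3.142, 0.0, 0.378]
ft_force: [0.1, -0.7, -0.8]
width: 0.0448
gripper_force: 0.0
clock: 10.78
eef_pos: [0.5812, 0.1251, 0.0837]
orientation: [3.141, -0.0, -0.028]
ft_force: [-0.6, 1.1, -0.4]
width: 0.045
gripper_force: 0.0
1080 corners(e,f) [[66.3, -67.0], [67.5, 68.5], [-69.1, 66.8], [-70.0, -23.9], [-44.8, -30.8], [-43.3, 41.7], [34.1, 43.2], [36.7, -39.9], [-21.2, -45.2], [17.4, -68.5]]
e+ at [-0.     64.8244] res 7.0
e- at [ -0.0473 -69.1918] res 11.1
f+ at [-0.0019 68.6903] res 1.0
f- at [ -0.1486 -63.3485] res 9.9
now 10.825 [0.5805 0.1272 0.0836] [-3.1415  0.0002 -0.0253] w 0.04494427304037464 | row [-0.0984 -0.2317  0.0991 -0.0001  0.0002 -0.403 ]
227 corners(e,f) [[70.3, 21.6], [47.9, 24.4], [45.1, -45.7], [-39.7, -51.6], [-58.4, -37.9], [-65.2, -69.3], [66.1, -70.7]]
e+ at [-0.0693 70.0264] res 12.9
e- at [  0.8114 -25.8238] res 7.8
f- at [ -0.0025 -71.7292] res 3.2
```

```bash
python3 -c "
from h import *
to(522.3,-196.2,40,19.7)"
```

```text
now 10.875 [0.5801 0.1286 0.0835] [-3.1414  0.0004 -0.0233] w 0.04503134124698841 | row [-0.0501  0.3261  0.0435 -0.0002  0.0004 -0.3672]
```

```bash
python3 nudge.py '[[-0.05,0.327,0.0435,0,0,-0.367],[-0.05,0.327,0.0435,0,0,-0.367],[-0.05,0.327,0.0435,0,0,-0.367],[-0.05,0.327,0.0435,0,0,-0.367],[-0.05,0.327,0.0435,0,0,-0.367],[-0.05,0.327,0.0435,0,0,-0.367],[-0.05,0.327,0.0435,0,0,-0.367],[-0.05,0.327,0.0435,0,0,-0.367]]' 0.038; python3 -c "
from h import *
to(522.3,-196.2,5,19.7)"
```

```text
clock: 11.88
eef_pos: [0.5233, -0.1953, 0.0403]
orientation: [-3.141, -0.0, 0.346]
ft_force: [-0.2, -0.3, 0.1]
width: 0.038
gripper_force: 0.0
now 11.875 [ 0.5233 -0.1953  0.0403] [-3.1414 -0.0001  0.3463] w 0.03800252539887646 | row [-0.0012  0.0005  0.0353 -0.0002 -0.0001  0.0025]
```

Descend to eef z ≈ -0.0285 and grip.

```bash
python3 nudge.py '[[-0.0012,0.0005,0.035,0,0,0.002],[-0.0012,0.0005,0.06,0,0,0.002],[-0.0012,0.0005,0.0685,0,0,0.002],[-0.0012,0.0005,0.0685,0,0,0.002],[-0.0012,0.0005,0.0685,0,0,0.002]]';python3 nudge.py '[[0,0,0,0,0,0],[0,0,0,0,0,0],[0,0,0,0,0,0],[0,0,0,0,0,0],[0,0,0,0,0,0]]' 0.0;
```

```text
clock: 12.5
eef_pos: [0.5226, -0.1977, -0.0272]
orientation: [3.141, -0.001, 0.343]
ft_force: [-0.3, -1.0, 0.1]
width: 0.038
gripper_force: 0.0
clock: 13.12
eef_pos: [0.5219, -0.198, -0.0281]
orientation: [3.141, -0.0, 0.342]
ft_force: [-1.7, 0.6, 3.4]
width: 0.0119
gripper_force: 30.0
```

```bash
python3 nudge.py '[[0,0,-0.03,0,0,0],[0,0,-0.06,0,0,0],[0,0,-0.06,0,0,0]]'; python3 -c "
from h import *
to(530,-5,10,19.7)"
```

```text
clock: 13.5
eef_pos: [0.5229, -0.1983, 0.0334]
orientation: [3.139, -0.002, 0.342]
ft_force: [-0.4, -0.4, -1.2]
width: 0.0116
gripper_force: 30.0
now 13.5 [ 0.5229 -0.1983  0.0334] [ 3.1392 -0.0025  0.3425] w 0.011595829401301848 | row [ 0.0716 -0.1798  0.0232  0.0024 -0.0025 -0.0014]
```

```bash
python3 nudge.py '[[0.0716,-0.1798,0.0232,0,0,0],[0.0716,-0.1798,0.0232,0,0,0],[0.0716,-0.1798,0.0232,0,0,0],[0.0716,-0.1798,0.0232,0,0,0],[0.0716,-0.1798,0.045,0,0,0],[0.0716,-0.1798,0.063,0,0,0],[0.0716,-0.1798,0.063,0,0,0]]'; python3 -c "
from h import *
to(530,-5,-34,19.7)"
```

```text
clock: 14.38
eef_pos: [0.528, -0.005, -0.0328]
orientation: [-3.141, 0.002, 0.342]
ft_force: [-0.4, 0.4, 0.4]
width: 0.012
gripper_force: 30.0
now 14.375 [ 0.528  -0.005  -0.0328] [-3.1405  0.0024  0.3416] w 0.011973486025753929 | row [ 0.0019  0.0006  0.0012 -0.0011  0.0024 -0.0022]
```

```bash
python3 nudge.py '[[0,0,0.001,0,0,0],[0,0,0.001,0,0,0],[0,0,0.001,0,0,0]]'; python3 nudge.py '[[0,0,0,0,0,0],[0,0,0,0,0,0],[0,0,-0.008,0,0,0],[0,0,-0.016,0,0,0],[0,0,-0.016,0,0,0]]' 0.055; python3 nudge.py '[[0,-0.008,-0.016,0,0,0],[0,-0.016,-0.016,0,0,0],[0,-0.02,-0.016,0,0,0],[0,-0.024,-0.016,0,0,0],[0,-0.028,-0.016,0,0,0],[0,-0.032,-0.016,0,0,0]]'
```

```text
clock: 14.75
eef_pos: [0.529, -0.0046, -0.032]
orientation: [3.141, -0.0, 0.342]
ft_force: [0.0, 0.7, -0.8]
width: 0.0117
gripper_force: 30.0
clock: 15.38
eef_pos: [0.5295, -0.0045, -0.0154]
orientation: [3.141, -0.001, 0.343]
ft_force: [0.3, -0.8, -0.6]
width: 0.0542
gripper_force: 0.0
clock: 16.12
eef_pos: [0.518, 0.0259, -0.0005]
orientation: [-3.141, 0.0, 0.342]
ft_force: [0.9, 0.0, -0.6]
width: 0.0548
gripper_force: 0.0
```

I carried the lift over twice, so the tip passed above the slat. Checking where the slat stands.

```bash
python3 - <<'E'
from h import *
c=cam("scene");x,y=proj(c,[[.528,0,.0]])[0].astype(int)
for a,p in blobs(c,mask(c,"wood"),60,6000):
    for z in(.012,.028):
        w=rect(c,p,z)
        if abs(w[0]-528)<60 and abs(w[1])<60: print(z,a,w)
cv2.imwrite("pics/s1.png",cv2.resize(c["color"][y-40:y+30,x-50:x+50],(800,560),interpolation=cv2.INTER_CUBIC)[:,:,::-1])
E
```

```text
0.012 63.43055555555555 [515.8253   5.6047 136.8286  10.7448  19.4908]
0.028 63.43055555555555 [531.767   -7.1943 134.4277  10.5563  19.4908]
```

View pics/s1.png

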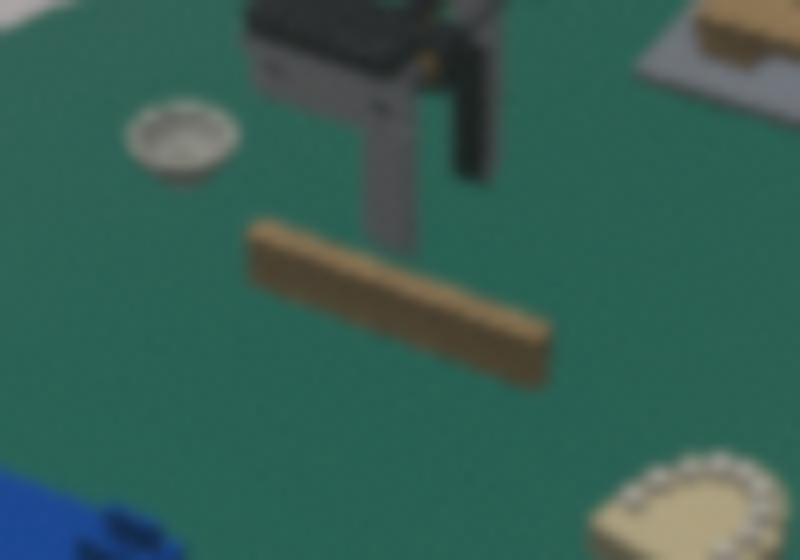

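The slat still stands on edge from (250,240) to (550,350) with the fingers above it. I'll return, lower, and push.

```bash
python3 nudge.py '[[0,0.016,0,0,0,0],[0,0.032,0,0,0,0],[0,0.032,0.008,0,0,0],[0,0.032,0.018,0,0,0],[0,0.032,0.018,0,0,0],[0,0.02,0.018,0,0,0],[0,0.015,0.018,0,0,0],[0,0.011,0.018,0,0,0]]'; python3 nudge.py '[[0,-0.004,0,0,0,0],[0,-0.008,0,0,0,0],[0,-0.012,0,0,0,0],[0,-0.014,0,0,0,0],[0,-0.014,0,0,0,0],[0,-0.014,0,0,0,0]]'; python3 - <<'E'
from h import *
c=cam("scene")
for a,p in blobs(c,mask(c,"wood"),60,6000):
    for z in(.012,.028):
        w=rect(c,p,z)
        if abs(w[0]-528)<60 and abs(w[1])<60: print(z,a,w)
to(520,0,0,19.7)
E
```

```text
clock: 17.18
eef_pos: [0.5218, 0.0159, -0.0181]
orientation: [3.141, -0.0, 0.343]
ft_force: [-0.2, -1.0, -0.0]
width: 0.0551
gripper_force: 0.1
clock: 17.92
eef_pos: [0.5172, 0.0284, -0.0184]
orientation: [-3.142, 0.0, 0.342]
ft_force: [-0.3, -0.0, 1.0]
width: 0.055
gripper_force: 0.0
0.012 162.30555555555557 [524.8497  11.912  137.3744  27.4744  19.6098]
0.028 162.30555555555557 [540.633   -0.9977 134.964   26.9923  19.6098]
now 17.975 [ 0.5171  0.0284 -0.0184] [-3.1415  0.0001  0.3424] w 0.054650363274964066 | row [-0.0069  0.0277 -0.0184 -0.      0.0001 -0.0015]
```

Fallen flat. Recentre over its long sides, descend, grip, lift.

```bash
python3 nudge.py '[[0.0016,0.0144,0,0,0,0],[0.0016,0.0144,0,0,0,0],[0.0016,0.0144,0.01,0,0,0],[0.0016,0.0144,0.0178,0,0,0],[0.0016,0.0144,0.0178,0,0,0]]'; python3 nudge.py '[[0,0,0,0,0,0],[0,0,0,0,0,0],[0,0,0,0,0,0],[0,0,0,0,0,0],[0,0,0,0,0,0]]' 0.0; python3 nudge.py '[[0,0,-0.03,0,0,0],[0,0,-0.08,0,0,0],[0,0,-0.08,0,0,0]]';python3 -c "
from h import *
to(560.6,329.8,45,111.64)"
```

```text
clock: 18.6
eef_pos: [0.5228, 0.0156, -0.0371]
orientation: [-3.141, 0.002, 0.343]
ft_force: [1.2, -0.2, 0.4]
width: 0.0553
gripper_force: 0.0
clock: 19.23
eef_pos: [0.5236, 0.0155, -0.036]
orientation: [3.142, -0.0, 0.342]
ft_force: [-0.8, -0.1, 3.2]
width: 0.0269
gripper_force: 30.0
clock: 19.6
eef_pos: [0.5254, 0.0154, 0.0471]
orientation: [3.139, -0.005, 0.343]
ft_force: [-0.5, 0.0, -0.9]
width: 0.0277
gripper_force: 30.0
now 19.6 [0.5254 0.0154 0.0471] [ 3.1394 -0.0055  0.3425] w 0.027685535968859455 | row [ 0.1387 -0.2843  0.0022  0.0061 -0.0025 -1.6059]
```

```bash
python3 nudge.py '[[0.1387,-0.2843,0.0022,0.002,0,-1.606],[0.1387,-0.2843,0.0022,0.002,0,-1.606],[0.1387,-0.2843,0.0022,0.002,0,-1.606],[0.1387,-0.2843,0.0022,0.002,0,-1.606],[0.1387,-0.2843,0.0022,0.002,0,-1.606],[0.1387,-0.2843,0.0022,0.002,0,-1.606],[0.1387,-0.2843,0.0022,0.002,0,-1.606],[0.1387,-0.2843,0.0022,0.002,0,-1.606]]'; python3 -c "
from h import *
to(560.6,329.8,20,111.64)"
```

```text
clock: 20.6
eef_pos: [0.558, 0.3298, 0.04]
orientation: [-3.138, -0.001, 1.849]
ft_force: [-0.5, -0.3, -0.0]
width: 0.0278
gripper_force: 30.0
now 20.6 [0.558  0.3298 0.04  ] [-3.1383 -0.0008  1.849 ] w 0.02775924873986581 | row [-0.0007  0.0026  0.02   -0.0032 -0.001  -0.0994]
```

```bash
python3 nudge.py '[[-0.0007,0.0026,0.01,-0.003,-0.001,-0.0994],[-0.0007,0.0026,0.02,-0.003,-0.001,-0.0994],[-0.0007,0.0026,0.025,-0.003,-0.001,-0.0994],[-0.0007,0.0026,0.025,-0.003,-0.001,-0.0994],[-0.0007,0.0026,0.025,-0.003,-0.001,-0.0994]]'; python3 -c "
from h import *
to(560.6,329.8,-3.5,111.64)"
```

```text
clock: 21.22
eef_pos: [0.5614, 0.33, 0.0169]
orientation: [3.139, -0.0, 1.941]
ft_force: [0.1, 0.5, 0.3]
width: 0.0284
gripper_force: 30.0
now 21.225 [0.5614 0.33   0.0169] [ 3.1395 -0.0002  1.9412] w 0.02835298108678112 | row [ 0.0001 -0.0009  0.0204  0.0021 -0.0002 -0.0073]
```

```bash
python3 nudge.py '[[0,-0.0005,0.008,0.002,0,-0.006],[0,-0.0005,0.014,0.002,0,-0.006],[0,-0.0005,0.014,0.002,0,-0.006],[0,-0.0005,0.014,0.002,0,-0.006],[0,-0.0005,0.014,0.002,0,-0.006]]'; python3 -c "
from h import *
to(560.6,329.8,-3.8,111.64)"
```

```text
clock: 21.85
eef_pos: [0.561, 0.3298, 0.0029]
orientation: [3.141, -0.0, 1.948]
ft_force: [-0.3, 0.1, 0.1]
width: 0.0277
gripper_force: 30.0
now 21.85 [0.561  0.3298 0.0029] [ 3.1414 -0.0002  1.9479] w 0.027660079694584196 | row [ 0.0002 -0.0003  0.0067  0.0002 -0.0002 -0.0006]
```

```bash
python3 nudge.py '[[0.0002,-0.0003,0.004,0,0,0],[0.0002,-0.0003,0.007,0,0,0],[0.0002,-0.0003,0.0073,0,0,0],[0.0002,-0.0003,0.0073,0,0,0]]'; python3 nudge.py '[[0,0,0,0,0,0],[0,0,0,0,0,0],[0,0,0,0,0,0]]' 0.042;  python3 nudge.py '[[0,0,-0.03,0,0,0],[0,0,-0.08,0,0,0],[0,0,-0.09,0,0,0]]'; python3 -c "
from h import *
to(542.6,-252.6,35,19.7)"
```

```text
clock: 22.35
eef_pos: [0.5605, 0.3298, -0.004]
orientation: [-3.142, -0.0, 1.948]
ft_force: [-2.7, -2.3, 8.1]
width: 0.0281
gripper_force: 30.0
clock: 22.72
eef_pos: [0.5604, 0.3298, -0.0049]
orientation: [-3.141, -0.0, 1.948]
ft_force: [0.7, 0.3, 0.1]
width: 0.0423
gripper_force: 0.0
clock: 23.1
eef_pos: [0.5619, 0.3305, 0.0889]
orientation: [3.137, -0.001, 1.948]
ft_force: [-0.9, 0.2, 0.2]
width: 0.0422
gripper_force: 0.0
now 23.1 [0.5619 0.3305 0.0889] [ 3.1366 -0.0008  1.9479] w 0.0421909853695934 | row [-0.5351 -0.2329  0.0524  0.0033 -0.0046  1.6041]
```

```bash
python3 nudge.py '[[-0.535,-0.233,0.052,0.002,0,1.604],[-0.535,-0.233,0.052,0.002,0,1.604],[-0.535,-0.233,0.052,0.002,0,1.604],[-0.535,-0.233,0.052,0.002,0,1.604],[-0.535,-0.233,0.052,0.002,0,1.604],[-0.535,-0.233,0.052,0.002,0,1.604],[-0.535,-0.233,0.052,0.002,0,1.604],[-0.535,-0.233,0.052,0.002,0,1.604]]' 0.038; python3 - <<'E'
from h import *
c=cam("top"); crib(c,.044)
im=cv2.resize(c["color"][180:270,115:235],(800,600),interpolation=cv2.INTER_CUBIC)[:,:,::-1]
cv2.imwrite("pics/t3.png",im)
to(543.5,-251.8,35,19.7)
E
```

```text
clock: 24.1
eef_pos: [0.5431, -0.1699, 0.0402]
orientation: [-3.14, 0.002, 0.442]
ft_force: [1.0, -0.9, 0.4]
width: 0.0381
gripper_force: 0.0
786 corners(e,f) [[32.6, -41.4], [-45.1, -42.2], [-46.0, 39.3], [31.9, 39.9]]
2216 corners(e,f) [[67.7, -68.2], [68.2, 66.9], [-71.7, 64.2], [-72.1, -67.8]]
e+ at [ 0.0032 68.9608] res 1.2
e- at [ -0.0007 -73.1217] res 1.8
f+ at [ 0.0091 66.3146] res 3.2
f- at [ -0.0124 -69.4415] res 2.7
now 24.15 [ 0.5422 -0.1762  0.0394] [-3.1405  0.0028  0.4279] w 0.03807012641478271 | row [-0.0302  0.0694  0.0045 -0.001   0.0029  0.0841]
```

View pics/t3.png

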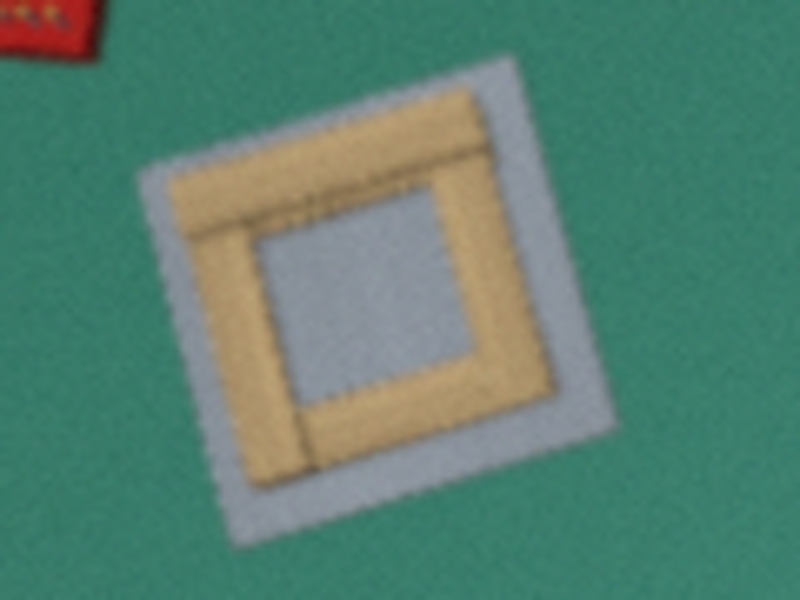

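The crib picture shows the first top slat along the upper side, from (170,180) to (490,150), square and flush with the second layer. Now the second spare.

```bash
python3 nudge.py '[[-0.0302,0.0694,0.0045,0,0.002,0.084],[-0.0302,0.0694,0.0045,0,0.002,0.084],[-0.0302,0.0694,0.0045,0,0.002,0.084],[-0.0302,0.0694,0.0045,0,0.002,0.084]]';  python3 -c "
from h import *
to(543.5,-251.8,-28.5,19.7)"
```

```text
clock: 24.65
eef_pos: [0.5466, -0.2422, 0.0362]
orientation: [-3.14, -0.0, 0.366]
ft_force: [-0.1, 0.9, -0.6]
width: 0.0379
gripper_force: 0.0
now 24.65 [ 0.5466 -0.2422  0.0362] [-3.1396 -0.0002  0.3656] w 0.03787313832803002 | row [-0.0064  0.008   0.0647 -0.0019 -0.0002  0.0218]
```

```bash
python3 nudge.py '[[-0.0064,0.008,0,0,0,0.0218],[-0.0064,0.008,0,0,0,0.0218],[-0.0064,0.008,0.02,0,0,0.0218]]';  python3 -c "
from h import *
to(543.5,-251.8,-28.5,19.7)"
```

```text
clock: 25.02
eef_pos: [0.5444, -0.2536, 0.0175]
orientation: [3.141, -0.002, 0.342]
ft_force: [-0.5, 0.2, 0.2]
width: 0.0375
gripper_force: 0.0
now 25.025 [ 0.5444 -0.2536  0.0175] [ 3.1409 -0.0024  0.3424] w 0.03747567341965456 | row [-0.0003 -0.002   0.046   0.0007 -0.0024 -0.0015]
```

```bash
python3 nudge.py '[[-0.0003,-0.001,0.025,0,0,-0.0015],[-0.0003,-0.001,0.045,0,0,-0.0015],[-0.0003,-0.001,0.045,0,0,-0.0015],[-0.0003,-0.001,0.045,0,0,-0.0015]]';python3 nudge.py '[[0,0,0,0,0,0],[0,0,0,0,0,0],[0,0,0,0,0,0],[0,0,0,0,0,0],[0,0,0,0,0,0]]' 0.0; python3 nudge.py '[[0,0,-0.03,0,0,0],[0,0,-0.065,0,0,0],[0,0,-0.065,0,0,0]]'; python3 -c "
from h import *
to(530,-5,10,19.7)"
```

```text
clock: 25.52
eef_pos: [0.5433, -0.2526, -0.0278]
orientation: [-3.141, -0.001, 0.344]
ft_force: [0.8, 0.0, -0.1]
width: 0.038
gripper_force: 0.0
clock: 26.15
eef_pos: [0.543, -0.2525, -0.0283]
orientation: [-3.141, -0.001, 0.344]
ft_force: [-1.4, 0.0, 5.8]
width: 0.0117
gripper_force: 30.0
clock: 26.52
eef_pos: [0.544, -0.2532, 0.0388]
orientation: [3.14, -0.003, 0.344]
ft_force: [0.5, -0.4, -0.4]
width: 0.0114
gripper_force: 30.0
now 26.525 [ 0.544  -0.2532  0.0388] [ 3.1399 -0.0033  0.3436] w 0.01140251237183606 | row [ 0.0703 -0.2384  0.0286  0.0017 -0.0033 -0.0003]
```

```bash
python3 nudge.py '[[0.0703,-0.2384,0.0286,0,0,0],[0.0703,-0.2384,0.0286,0,0,0],[0.0703,-0.2384,0.0286,0,0,0],[0.0703,-0.2384,0.0286,0,0,0],[0.0703,-0.2384,0.0286,0,0,0],[0.0703,-0.2384,0.05,0,0,0],[0.0703,-0.2384,0.07,0,0,0],[0.0703,-0.2384,0.07,0,0,0]]'; python3 -c "
from h import *
to(530,-5,-34,19.7)"
```

```text
clock: 27.52
eef_pos: [0.528, -0.0051, -0.0348]
orientation: [-3.139, 0.002, 0.343]
ft_force: [0.2, 0.1, -0.2]
width: 0.0121
gripper_force: 30.0
now 27.525 [ 0.528  -0.0051 -0.0348] [-3.1394  0.0016  0.3428] w 0.012114971481623877 | row [ 0.002   0.0006 -0.0008 -0.0022  0.0016 -0.001 ]
```

```bash
python3 nudge.py '[[0,0,0,0,0,0],[0,0,0,0,0,0],[0,0,0.0008,0,0,0],[0,0,0.0008,0,0,0]]'; python3 nudge.py '[[0,0,0,0,0,0],[0,0,0,0,0,0],[0,0,0,0,0,0],[0,0,-0.008,0,0,0],[0,0,-0.015,0,0,0],[0,0,-0.015,0,0,0]]' 0.055; python3 nudge.py '[[0,-0.01,0,0,0,0],[0,-0.018,0,0,0,0],[0,-0.022,0,0,0,0],[0,-0.026,0,0,0,0],[0,-0.03,0,0,0,0],[0,-0.034,0,0,0,0],[0,-0.035,0,0,0,0],[0,-0.035,0,0,0,0]]'; python3 - <<'E'
from h import *
c=cam("scene")
for a,p in blobs(c,mask(c,"wood"),60,6000):
    w=rect(c,p,.012)
    if abs(w[0]-528)<60 and abs(w[1])<60: print(a,w)
to(523.6,15.5,-18,19.7)
E
```

```text
clock: 28.02
eef_pos: [0.5287, -0.0043, -0.034]
orientation: [-3.14, -0.001, 0.344]
ft_force: [-1.4, -0.2, -0.9]
width: 0.0119
gripper_force: 30.0
clock: 28.78
eef_pos: [0.5292, -0.0043, -0.0182]
orientation: [-3.141, -0.002, 0.344]
ft_force: [1.1, 0.8, -0.4]
width: 0.0549
gripper_force: 0.0
clock: 29.78
eef_pos: [0.5169, 0.0287, -0.019]
orientation: [-3.14, -0.001, 0.344]
ft_force: [-0.3, -0.1, -0.2]
width: 0.0552
gripper_force: 0.0
160.43055555555557 [525.5511  12.4386 137.1913  26.9659  19.6025]
now 29.825 [ 0.5169  0.0286 -0.019 ] [-3.1402 -0.0005  0.3435] w 0.05508060042052407 | row [ 0.0018  0.0146 -0.001  -0.0014 -0.0005 -0.0003]
```

```bash
python3 nudge.py '[[0.002,0.0146,0,0,0,0],[0.002,0.0146,0,0,0,0],[0.002,0.0146,0.01,0,0,0],[0.002,0.0146,0.017,0,0,0],[0.002,0.0146,0.017,0,0,0]]'; python3 nudge.py '[[0,0,0,0,0,0],[0,0,0,0,0,0],[0,0,0,0,0,0],[0,0,0,0,0,0],[0,0,0,0,0,0]]' 0.0; python3 nudge.py '[[0,0,-0.03,0,0,0],[0,0,-0.09,0,0,0],[0,0,-0.09,0,0,0]]';python3 -c "
from h import *
to(456.4,288.5,50,111.64)"
```

```text
clock: 30.45
eef_pos: [0.5231, 0.0158, -0.0369]
orientation: [-3.14, 0.001, 0.344]
ft_force: [1.1, -0.6, -0.7]
width: 0.0549
gripper_force: 0.0
clock: 31.08
eef_pos: [0.5238, 0.0157, -0.0358]
orientation: [-3.14, -0.001, 0.344]
ft_force: [-0.6, 0.0, 1.9]
width: 0.0274
gripper_force: 30.0
clock: 31.45
eef_pos: [0.5261, 0.0154, 0.0579]
orientation: [3.14, -0.007, 0.344]
ft_force: [0.2, -0.3, -0.6]
width: 0.0274
gripper_force: 30.0
now 31.45 [0.5261 0.0154 0.0579] [ 3.1403 -0.0072  0.3436] w 0.027441118985620013 | row [ 0.0264 -0.2806  0.0078  0.0068 -0.0045 -1.6049]
```

```bash
python3 nudge.py '[[0.0264,-0.2806,0.0078,0.001,0,-1.605],[0.0264,-0.2806,0.0078,0.001,0,-1.605],[0.0264,-0.2806,0.0078,0.001,0,-1.605],[0.0264,-0.2806,0.0078,0.001,0,-1.605],[0.0264,-0.2806,0.0078,0.001,0,-1.605],[0.0264,-0.2806,0.0078,0.001,0,-1.605],[0.0264,-0.2806,0.0078,0.001,0,-1.605],[0.0264,-0.2806,0.0078,0.001,0,-1.605]]'; python3 nudge.py '[[0,0,0,0,0,-0.1],[0,0,0,0,0,-0.1],[0,0,0,0,0,-0.1]]';python3 -c "
from h import *
to(456.4,288.5,15,111.64)"
```

```text
clock: 32.45
eef_pos: [0.4535, 0.2885, 0.0454]
orientation: [-3.14, -0.002, 1.85]
ft_force: [-0.2, 0.1, -0.6]
width: 0.0278
gripper_force: 30.0
clock: 32.83
eef_pos: [0.4538, 0.2885, 0.0461]
orientation: [-3.141, -0.002, 1.941]
ft_force: [0.3, -0.0, 0.1]
width: 0.0276
gripper_force: 30.0
now 32.825 [0.4538 0.2885 0.0461] [-3.1408 -0.002   1.9412] w 0.027607311331207862 | row [-0.001   0.0024  0.0311 -0.0007 -0.002  -0.0073]
```

```bash
python3 nudge.py '[[-0.001,0.0024,0.02,0,-0.002,-0.007],[-0.001,0.0024,0.035,0,-0.002,-0.007],[-0.001,0.0024,0.042,0,-0.002,-0.007],[-0.001,0.0024,0.042,0,-0.002,-0.007],[-0.001,0.0024,0.042,0,-0.002,-0.007],[-0.001,0.0024,0.042,0,-0.002,-0.007]]';python3 -c "
from h import *
to(456.4,288.5,-3.8,111.64)"
```

```text
clock: 33.58
eef_pos: [0.4569, 0.2888, 0.0051]
orientation: [3.141, -0.0, 1.951]
ft_force: [-0.4, 0.5, -0.6]
width: 0.028
gripper_force: 30.0
now 33.575 [0.4569 0.2888 0.0051] [ 3.1408 -0.0001  1.9505] w 0.028045982326143398 | row [-0.0001 -0.0005  0.0089  0.0008 -0.0001  0.002 ]
```

```bash
python3 nudge.py '[[0,-0.0003,0.005,0,0,0.001],[0,-0.0003,0.0085,0,0,0.001],[0,-0.0003,0.0093,0,0,0.001],[0,-0.0003,0.0093,0,0,0.001]]'; python3 -c "
from h import *
to(456.4,288.5,-3.8,111.64)"
```

```text
clock: 34.08
eef_pos: [0.4563, 0.2885, -0.004]
orientation: [-3.141, 0.0, 1.95]
ft_force: [-6.1, -3.8, 13.5]
width: 0.0274
gripper_force: 30.0
now 34.075 [ 0.4563  0.2885 -0.004 ] [-3.1413  0.      1.9497] w 0.027432522189537907 | row [-0.      0.0001 -0.0002 -0.0002  0.      0.0012]
```

Touching lightly; release, rise, move well aside and inspect.

```bash
python3 nudge.py '[[0,0,-0.0005,0,0,0],[0,0,-0.0005,0,0,0],[0,0,-0.0005,0,0,0]]' 0.042;  python3 nudge.py '[[0,0,-0.03,0,0,0],[0,0,-0.08,0,0,0],[0,0,-0.11,0,0,0]]'; python3 nudge.py '[[-0.3,-0.05,0,0,0,0.8],[-0.3,-0.05,0,0,0,0.8],[-0.3,-0.05,0,0,0,0.8],[-0.3,-0.05,0,0,0,0.8],[-0.3,-0.05,0,0,0,0.8],[-0.3,-0.05,0,0,0,0.8],[-0.3,-0.05,0,0,0,0.8]]'; python3 - <<'E'
from h import *
c=cam("top"); crib(c,.044)
a=cv2.resize(c["color"][180:270,115:235],(440,330),interpolation=cv2.INTER_CUBIC)
c=cam("scene")
b=cv2.resize(c["color"][135:200,287:374],(360,330),interpolation=cv2.INTER_CUBIC)
cv2.imwrite("pics/end.png",np.hstack([a,b])[:,:,::-1])
for n in("top",):
    c=cam(n);c0=dict(np.load("/tmp/top0.npz"))
    for q in(c0,c):
        print([rect(q,p,.008)[:2].round(1).tolist() for a,p in blobs(q,tray(q),150,600) if 250<rect(q,p,.008)[0]<780])
E
```

```text
clock: 34.45
eef_pos: [0.4563, 0.2885, -0.0044]
orientation: [-3.141, -0.0, 1.95]
ft_force: [-0.6, -0.4, -0.2]
width: 0.0422
gripper_force: 0.0
clock: 34.83
eef_pos: [0.4568, 0.2887, 0.108]
orientation: [3.14, -0.0, 1.95]
ft_force: [-0.7, -0.1, -0.8]
width: 0.0418
gripper_force: 0.0
clock: 35.7
eef_pos: [0.5206, -0.0083, 0.1056]
orientation: [-3.141, -0.0, 1.15]
ft_force: [-0.3, 0.0, -0.2]
width: 0.042
gripper_force: 0.0
748 corners(e,f) [[32.5, -42.0], [-41.5, -43.2], [-41.5, 39.0], [32.5, 39.8]]
2202 corners(e,f) [[67.4, -68.1], [67.9, 67.0], [-69.4, 66.6], [-70.7, -68.2]]
e+ at [ 0.0005 68.8737] res 1.2
e- at [  0.     -72.1204] res 2.3
f+ at [-0.0045 66.4342] res 4.2
f- at [ -0.0104 -69.3793] res 2.5
[[388.1, -6.3], [611.4, -835.0], [525.6, 1.8], [710.8, 2.2], [744.4, -217.1], [737.8, 208.2]]
[[611.3, -834.7], [743.2, -221.7], [737.6, 208.8]]
```

View pics/end.png

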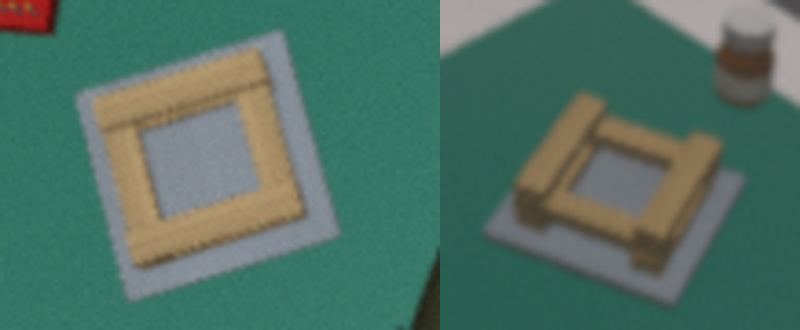

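The final view shows a square, flush crib with both top slats flat on their broad faces. In the tray frame the measured corners are about ±68 to 70 mm. The gripper is clear, so I'm handing in.

```bash
python3 -c "
from cell import manip
print(manip.job_done())"
```

```text
the job is handed in; nothing more can be done
None
```

I finished the crib and handed it in at about 36 s: the second layer was completed first, then both rack slats laid flat on top, with corners measured square and flush to about 2 mm. No other object was touched that I know of; the last check had the dish and one plaster model hidden by the arm, and the verdict wasn't returned.

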